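# Index the sample tray, then hold the lamp shutter open

## Robot

A 6-joint arm with a two-finger parallel gripper is mounted at the origin on the work surface. World frame = base frame: x ahead of the robot, y to its left, z up, the work surface at z = 0. Lengths are in m, angles in rad, forces in N, time in s.
With the tool pointing down it reaches from about 0.35 to 0.875 m from the base axis. Payload 15.5 kg.
Tool frame: the origin (TCP) lies midway between the tips of the shut fingers; the grasp point (between the pads) lies 19 mm behind it; z points along the fingers, y is the line along which they close (so a half turn about z gives the same grasp; the last joint's range is limited). The gripper opens to 85 mm and grips with 20 to 120 N. Pads are 22 mm wide; open, the fingers measure 114 mm over their backs; the gripper's body (76 mm by 85 mm) begins 54 mm behind the grasp point. The pads swing forward as they close: fully open they stand 13 mm farther back than shut.
Start: joints at [1.008, 0.494, 1.345, -0, 1.302, -0.096], TCP at [0.281, 0.558, 0.231] pointing down, gripper open.
Joint ranges: [-2.91, 2.91], [-0.82, 2.16], [0.22, 2.67], [-1.22, 4.37], [0.12, 2.79], [-3.08, 3.08]. Speed limits (rad/s): [1.89, 1.89, 2.57, 3.01, 3.01, 3.01].

## Interface

Orientations are given as a unit quaternion [x, y, z, w].
In Python, from cell import env, imaging, sign_off gives the robot as it stands. The module is installed in compiled form; this text tells all that it offers.
- The arm moves only by the tool step_arm, never from a script. Its argument "motion" is a list of rows, each an object with "travel": the shift along the tool's x, y, z in cm, a list of three; "yaw": the turn about the tool's z in degrees. In form: [{"travel": [dx, dy, dz], "yaw": yaw}, ...]. A call has exactly 8 rows; each row is the pose to reach, as a shift and turn from the pose commanded when the call began, along the tool's axes at that moment; what a row does not reach only later rows make up. A row lasts 1/12 s, in which the tool goes at most 41.7 mm and 7.16 degrees, less where a joint would pass 70% of its speed; a pose out of reach is approached as far as the arm can. A call with a gripper value outside its range is refused whole. "fingers" is the opening, from 0 (shut) to 1 (fully open), set as the call begins (left out, the last holds). The fingers move at their own pace and stop on an object; the grip force is fixed at half the most. Time passes only in rows, so rows that repeat a pose let the fingers close, or fill a call up. It gives the time, the measured TCP pose, the force, the opening and the grip force at its end, in the units of the state.
- env.get_obs(): the state, without advancing time (a new reading comes with each control period).
- imaging.read_camera(name): name is "side" or "top"; returns a dict with "image" (420x560x3 uint8, blue, green, red), "fx", "fy", "cx", "cy" (pixels), "eye" and "orientation" of the camera in the world. Camera axes: x right, y up, looking along -z (the intrinsics and any distortion apply to the point x, -y, -z); pixel columns grow to the right and rows downward; lengths in m; the calibration is good to about 2 mm. A picture is of the moment at which its call begins. There is no depth.
- sign_off(): hands the job in; it is judged then, once.
The state is a dict: "time_s": time; "joints": joint angles; "joint_vel": joint speeds; "tau": joint torques, N m; "eef_pos": TCP position; "ee_rot": TCP orientation; "force": force on the tool from outside, world axes, zero at the start; "ft_torque": the same for the moment, N m; "width": finger opening in m; "finger_force": force on a finger pad.
Only numpy, scipy, OpenCV 4.12 (cv2) and the standard library are available. Lean on these libraries where they do the work, as an engineer would, in place of code of your own. Each camera call takes 0.05 s, during which the arm holds its last target. There are 200 camera calls.

## Task

On the optical bench, slide the blue tray so that its orange puck stands centred under the fixed needle, pause there for a second, then slide it until the green puck stands centred under the needle and leave it there. Then pull the lamp unit's sprung shutter rod out by its white knob until the red pointer stands level with the yellow clip on the scale, and finish while still gripping the knob and holding it there against the spring. Leave the yellow clip and the other things on the bench where they are.

Things in the scene. Friction and masses are not known exactly. Their poses are not given: they have to be found in the camera images.
- stage: Fixed stage: aluminium base 270 x 170 mm; white column at its far (+x) end (112 mm high) carries a thin arm and slanting needle over the tray. Origin on the table right under the needle tip; own x runs from the tray's post to the column. The tray slides along own x (+-45 mm) and own y (+-50 mm), never turns, stays where left (1.2 N friction). Place, yaw vary; may swap sides with the lamp unit.
- needle_tip (a point): Tip of the fixed needle, 71 mm above the table, about 6 mm above the pucks.
- tray_post (a point): Top centre of the upright white round post by which the tray is moved: 22 mm diameter, top 118 mm above the table, upper 62 mm free. It is part of the blue tray (100 x 86 mm, top 60 mm above the table), 85 mm from the tray's centre along the stage's own -x.
- orange_mark (a point): Top centre of the orange-topped white puck (18 mm diameter, 65 mm above the table) held stiffly in the tray's groove on the stage's own +y side; it goes with the tray. Where along the groove varies.
- green_mark (a point): Top centre of the green-topped white puck, the same size, in the tray's other groove, 38 mm to the stage's own -y of the orange one's groove; it goes with the tray. Where along the groove varies.
- lamp_unit: Fixed lamp unit: grey base 300 x 150 mm, white housing 100 x 110 mm, 130 mm high, at its far (+x) end. The rod comes level out of a tube towards the unit's own -x, axis 100 mm above the table. Origin on the table, 5 mm out from under the tube's mouth. A scale bar 18 mm wide, top 48 mm above the table, lies parallel to the rod, 50 mm to its own +y side. Place and yaw vary.
- pull_rod: Sprung telescopic rod with white knob. Axes as the lamp unit's. Origin: centre of the knob's neck (24 mm diameter, 36 mm long along the rod), 100 mm above the table, at rest 75 mm out (-x) from the unit's origin. A 42 mm end flange 8 mm thick starts 18 mm to -x of it. Pulls out along the unit's own -x, 0 to 100 mm; the spring takes 5 N at rest plus 1.1 N per 10 mm and draws it home when let go.
- rod_pointer (a point): Lower tip of the red pointer (3 mm thick) fixed to the rod, 59 mm behind the knob's neck centre (unit's own +x) and 50 mm to its own +y side, 65 mm above the table, running just over the scale bar and the clip.
- length_mark (a point): Top centre of the yellow clip on the scale bar, the length mark: 9 mm long along the bar, top 54 mm above the table. It sits stiffly 40 to 75 mm out (-x) from the pointer's place at rest; this varies. The pointer is level with it when both have the same x in the lamp unit's frame.
- jar: Bystander: amber jar, 48 mm diameter, 65 mm high, origin under its base.
- reagent_bottle: Bystander: white bottle with red cap, 60 mm diameter, 150 mm high, origin under its base.
- meter: Bystander: white hand meter with an orange stripe, 120 x 62 x 26 mm, lying flat, origin under its centre.
- tube_rack: Bystander: blue tube rack, 120 x 70 x 30 mm, origin under its centre.
- beaker: Bystander: glass beaker, 70 mm diameter, 90 mm high, origin under its base.
- vial: Bystander: clear vial with a blue cap, 28 mm diameter, 50 mm high, origin under its base.

How it is judged:
By the outcome, as a careful person would: the job done as asked, in the order asked, and still so for the second after the job is handed in, while the arm keeps its last pose, push and grip.
It also fails if it takes over 64 s, if anything falls off the work surface, if the arm or the gripper's body presses on something with over 40 N, if the wrist force passes 120 N, or if a joint passes its speed limit or range.

## Working session

There is one attempt and no reset: what is moved stays moved. The work goes in short steps, Python scripts to look and compute and a tool call to move; the robot and the scene stay as the last step left them, time stands still between calls to the robot, and variables do not carry over. Pictures are saved under pics/ and viewed, at most 10 in all, crops included, and the job is handed in when it is done.

Besides the shell and the picture viewer there is one more tool, called after "Emit:" by a JSON object that holds its "api" and its "payload". step_arm: Moves the arm, as the interface text tells. Its arguments: {"type":"object","properties":{"motion":{"type":"array"},"fingers":{"type":"number"}},"required":["motion"]}

```bash
mkdir -p pics
python3 - <<'E'
from cell import env, imaging
import cv2, json
for n in ("top","side"):
    c=imaging.read_camera(n); cv2.imwrite(f"pics/{n}0.png",c["image"])
    print({k:v for k,v in c.items() if k!="image"})
print(env.get_obs())
E
```

```text
{'fx': 466.0679151341575, 'fy': 466.0679151341575, 'cx': 272.50974321668946, 'cy': 210.72058154558576, 'eye': array([0.31317196, 0.02154256, 1.46564178]), 'orientation': array([ 0.06136585, -0.07435596, -0.6986554 ,  0.70893304])}
{'fx': 474.9666045933927, 'fy': 474.9666045933927, 'cx': 277.1179991514654, 'cy': 204.31369944110241, 'eye': array([-0.00727413, -0.71562777,  1.01916466]), 'orientation': array([ 0.36211131, -0.13084696, -0.33258908,  0.86089429])}
{'time_s': 0.1, 'joints': array([ 1.00849838e+00,  4.94135175e-01,  1.34610218e+00,  2.54137430e-06,
        1.30247564e+00, -9.54645565e-02]), 'joint_vel': array([ 9.06325764e-04,  5.19784937e-05, -2.93643044e-04,  4.56159396e-04,
       -6.06698593e-05, -1.63751977e-03]), 'tau': array([ 3.46834291e-03, -8.83575439e+01, -3.84575665e+01,  4.68792041e-05,
        4.68870392e-03, -7.86843486e-06]), 'eef_pos': array([0.28108543, 0.55785116, 0.2307399 ]), 'ee_rot': array([ 2.31303202e-01,  9.72881552e-01, -5.29752470e-04, -1.82085861e-04]), 'force': array([ 0.14978923,  0.84610529, -0.07281185]), 'ft_torque': array([ 0.00545655, -0.0050789 ,  0.02209663]), 'finger_force': 0.0, 'width': 0.08510648963689935}
```

View pics/top0.png

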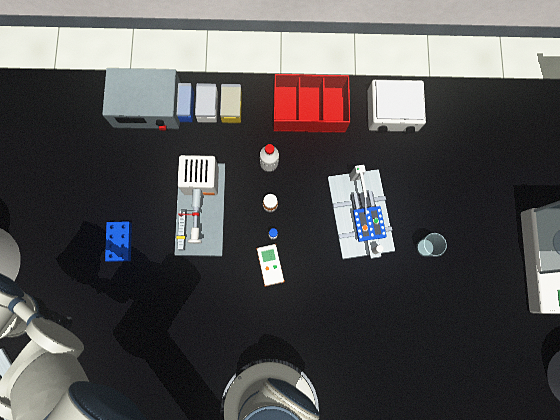

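View pics/side0.png

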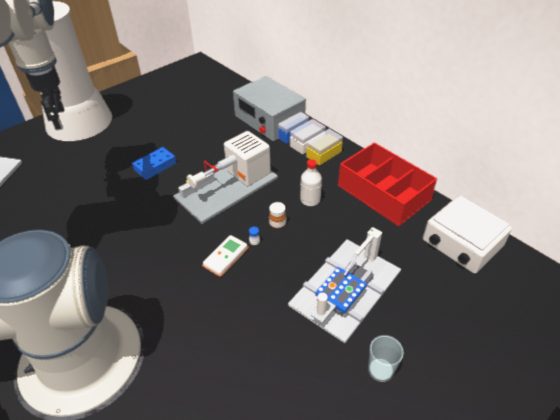

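The top view shows the lamp unit at about (200,210), with its knob near (195,238). The stage is at about (362,215), with the tray post near (376,248). Next I'll enlarge both.

```bash
python3 - <<'E'
import cv2, numpy as np
t=cv2.imread("pics/top0.png"); s=cv2.imread("pics/side0.png")
def crop(im,x,y,w,h,k):
    c=cv2.resize(im[y:y+h,x:x+w],None,fx=k,fy=k,interpolation=cv2.INTER_CUBIC)
    for i in range(0,w,10):
        cv2.putText(c,str(x+i),(i*k,8),0,.3,(0,255,255),1); cv2.line(c,(i*k,10),(i*k,14),(0,255,255),1)
    for j in range(0,h,10):
        cv2.putText(c,str(y+j),(0,j*k+3),0,.3,(0,255,255),1)
    return c
cv2.imwrite("pics/stage1.png",np.hstack([crop(t,325,160,80,100,5),crop(s,285,225,80,100,5)]))
cv2.imwrite("pics/lamp1.png",np.hstack([crop(t,165,150,66,110,5),crop(s,170,130,92,110,5)]))
E
cat > h.py <<'E'
import numpy as np
from cell import env, imaging
from scipy.spatial.transform import Rotation as R
C={}
def cam(n):
    c=imaging.read_camera(n); C[n]=c; return c
def ray(c,u,v):
    d=np.array([(u-c["cx"])/c["fx"],-(v-c["cy"])/c["fy"],-1.]); return R.from_quat(c["orientation"]).apply(d)
def atz(c,u,v,z):
    d=ray(c,u,v); return c["eye"]+d*(z-c["eye"][2])/d[2]
def proj(c,p):
    q=R.from_quat(c["orientation"]).inv().apply(np.asarray(p)-c["eye"])
    return np.array([c["cx"]+c["fx"]*q[...,0]/-q[...,2],c["cy"]-c["fy"]*q[...,1]/-q[...,2]]).T
E
```

```text
(no output)
```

View pics/stage1.png

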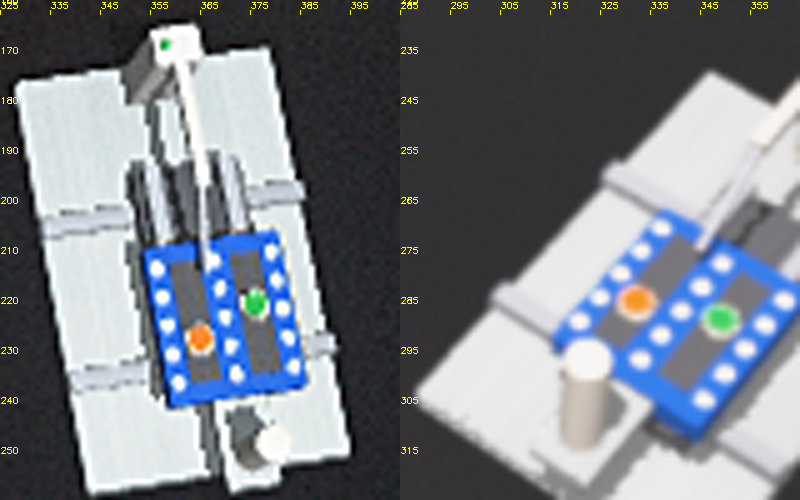

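View pics/lamp1.png

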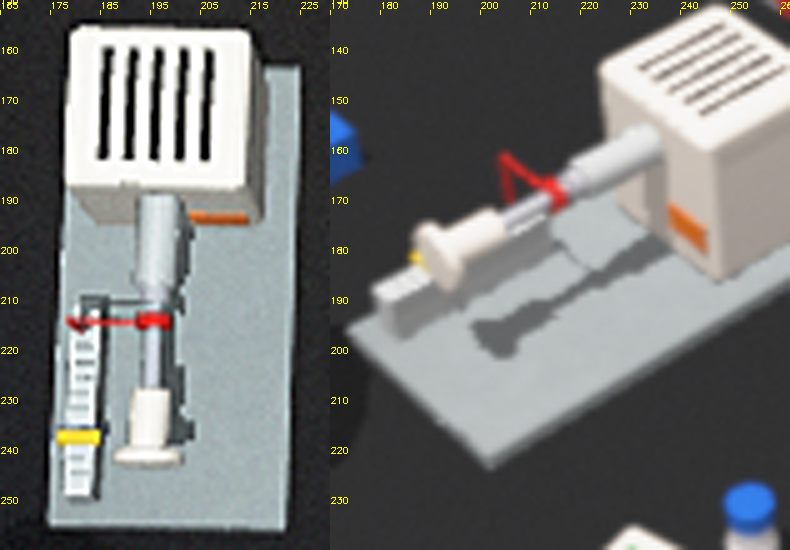

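In the stage crop, the needle tip is at top (366,214) and side (345.6,274). The orange puck is at top (365,228) and side (332,285), and the green puck at top (376,220.6) and side (349,289). The post top is at top (379.5,248.6) and side (322.6,297).

In the lamp crop, the pointer tip is at top (180,214.4) and the clip at top (180.6,237.4). The knob neck is at top (195,233.6).

Run:
```python
from h import *
T=cam("top");S=cam("side")
import cv2
def tri(a,b):
    d1=ray(T,*a);d2=ray(S,*b)
    s=np.linalg.lstsq(np.c_[d1,-d2],S["eye"]-T["eye"],rcond=None)[0]
    p,q=T["eye"]+s[0]*d1,S["eye"]+s[1]*d2
    return (p+q)/2,np.linalg.norm(p-q)
for n,a,b,z in [("needle",(366.1,213.9),(345.6,274),.071),("or",(365,227.6),(332.2,285),.065),("gr",(376.1,220.5),(349,288.8),.065),("post",(379.6,248.6),(322.6,297),.118),("pt",(180,214.4),(206,171),.065),("clip",(180.6,237.2),(187,181.6),.054)]:
    p,e=tri(a,b); print(n,p.round(4),round(e,4),"top@z",atz(T,*a,z)[:2].round(4),"side@z",atz(S,*b,z)[:2].round(4))
print("neck",atz(T,194.8,233.6,.1),"flange",atz(T,194.8,241.3,.1), "rod",atz(T,196,214,.1))
# base corners (table level ~ thin), stage and lamp from crops
for nm,ox,oy,l in [("stage",325,160,[(15,85),(272,48),(350,455),(90,494)]),("lamp",165,150,[(300,66),(286,528),(48,526)])]:
    print(nm,[atz(T,ox+x/5-.4,oy+y/5-.4,.01)[:2].round(4).tolist() for x,y in l])
```

```text
needle [ 0.5804 -0.2891  0.072 ] 0.002 top@z [ 0.5797 -0.2887] side@z [ 0.582 -0.289]
or [ 0.5384 -0.2859  0.0631] 0.0003 top@z [ 0.5382 -0.2856] side@z [ 0.5372 -0.2867]
gr [ 0.5609 -0.3208  0.0622] 0.0008 top@z [ 0.5607 -0.3203] side@z [ 0.5589 -0.3217]
post [ 0.4692 -0.3164  0.1135] 0.0007 top@z [ 0.4684 -0.3151] side@z [ 0.4672 -0.3185]
pt [0.5706 0.2821 0.0524] 0.0036 top@z [0.5699 0.279 ] side@z [0.5614 0.2697]
clip [0.4982 0.2766 0.0563] 0.0067 top@z [0.5015 0.2757] side@z [0.4962 0.2802]
neck [0.50670552 0.22624175 0.1       ] flange [0.48388758 0.22522712 0.1       ] rod [0.56550452 0.2252992  0.1       ]
stage [[0.7122, -0.1804], [0.7401, -0.3483], [0.4753, -0.3893], [0.4484, -0.2248]]
lamp [[0.7523, 0.1538], [0.4528, 0.1528], [0.4519, 0.3007]]
```

```bash
cat >> h.py <<'E'
def go(p,ang):
    """travel (cm, tool axes) and yaw (deg) to world TCP p with tool x at ang deg"""
    o=env.get_obs(); r=R.from_quat(o["ee_rot"]); m=r.as_matrix()
    a=np.degrees(np.arctan2(m[1,0],m[0,0])); d=m.T@(np.asarray(p)-o["eef_pos"])*100
    print("t",round(o["time_s"],2),"pos",o["eef_pos"].round(4),"ang",a.round(2),"j",o["joints"].round(2),"F",o["force"].round(1),"w",round(o["width"],4))
    print("travel",d.round(2),"yaw",round(-((ang-a+180)%360-180),2))
E
python3 -c "
from h import *
go((.468,-.3165,.231),9.3)"
```

```text
t 0.2 pos [0.2812 0.558  0.2309] ang 153.25 j [ 1.01  0.49  1.35 -0.    1.3  -0.1 ] F [ 0.1 -0.7  0.8] w 0.0858
travel [-5.604e+01 -6.968e+01  4.000e-02] yaw 143.95
```

Emit:
{"api": "step_arm", "payload": {"motion": [{"travel": [-56.1,-69.6,0],"yaw": 143.9},{"travel": [-56.1,-69.6,0],"yaw": 143.9},{"travel": [-56.1,-69.6,0],"yaw": 143.9},{"travel": [-56.1,-69.6,0],"yaw": 143.9},{"travel": [-56.1,-69.6,0],"yaw": 143.9},{"travel": [-56.1,-69.6,0],"yaw": 143.9},{"travel": [-56.1,-69.6,0],"yaw": 143.9},{"travel": [-56.1,-69.6,0],"yaw": 143.9}], "fingers": 1}}

```text
time_s: 0.87
eef_pos: [0.3511, 0.2304, 0.2313]
ee_rot: [0.672, 0.741, 0.0, 0.0]
force: [2.0, 1.2, -0.4]
width: 0.0852
finger_force: 0.0
```

```bash
python3 -c "
from h import *
go((.468,-.3165,.20),9.3)"
```

```text
t 0.87 pos [0.3511 0.2304 0.2313] ang 95.63 j [ 0.44  0.21  1.82 -0.    1.12  0.34] F [ 2.   1.2 -0.4] w 0.0852
travel [-55.58   6.27   3.13] yaw 86.33
```

Emit:
{"api": "step_arm", "payload": {"motion": [{"travel": [-55.6,6.3,0],"yaw": 86.3},{"travel": [-55.6,6.3,0],"yaw": 86.3},{"travel": [-55.6,6.3,0],"yaw": 86.3},{"travel": [-55.6,6.3,0],"yaw": 86.3},{"travel": [-55.6,6.3,0],"yaw": 86.3},{"travel": [-55.6,6.3,0],"yaw": 86.3},{"travel": [-55.6,6.3,0],"yaw": 86.3},{"travel": [-55.6,6.3,0],"yaw": 86.3}]}}

```text
time_s: 1.53
eef_pos: [0.4229, -0.0955, 0.2314]
ee_rot: [0.945, 0.328, 0.0, 0.0]
force: [1.9, -0.6, -0.4]
width: 0.0854
finger_force: 0.0
```

```bash
python3 -c "
from h import *
go((.468,-.3165,.20),9.3)"
```

```text
t 1.53 pos [ 0.4229 -0.0955  0.2314] ang 38.29 j [-0.36  0.22  1.79  0.    1.13  0.54] F [ 1.9 -0.6 -0.4] w 0.0854
travel [-10.15  20.14   3.15] yaw 28.99
```

Emit:
{"api": "step_arm", "payload": {"motion": [{"travel": [-10.1,20.1,0],"yaw": 29},{"travel": [-10.1,20.1,0],"yaw": 29},{"travel": [-10.1,20.1,0],"yaw": 29},{"travel": [-10.1,20.1,0],"yaw": 29},{"travel": [-10.1,20.1,0],"yaw": 29},{"travel": [-10.1,20.1,0],"yaw": 29},{"travel": [-10.1,20.1,3],"yaw": 29},{"travel": [-10.1,20.1,3],"yaw": 29}]}}

```text
time_s: 2.2
eef_pos: [0.4681, -0.3133, 0.1975]
ee_rot: [0.997, 0.083, -0.002, -0.002]
force: [0.4, 0.3, -1.5]
width: 0.0854
finger_force: 0.0
```

```bash
python3 -c "
from h import *
go((.468,-.3165,.078),9.3)"
```

```text
t 2.2 pos [ 0.4681 -0.3133  0.1975] ang 9.56 j [-0.7   0.45  1.54 -0.    1.16  0.71] F [ 0.4  0.3 -1.5] w 0.0854
travel [-0.02  0.36 11.94] yaw 0.26
```

Emit:
{"api": "step_arm", "payload": {"motion": [{"travel": [0,0,2],"yaw": 0},{"travel": [0,0,5],"yaw": 0},{"travel": [0,0,8],"yaw": 0},{"travel": [0,0,10.5],"yaw": 0},{"travel": [0,0,12],"yaw": 0},{"travel": [0,0,12],"yaw": 0},{"travel": [0,0,12],"yaw": 0},{"travel": [0,0,12],"yaw": 0}]}}

```text
time_s: 2.87
eef_pos: [0.4703, -0.3134, 0.0827]
ee_rot: [0.996, 0.084, 0.0, 0.0]
force: [0.4, 0.1, -0.4]
width: 0.0854
finger_force: 0.0
```

Emit:
{"api": "step_arm", "payload": {"motion": [{"travel": [0,0,0],"yaw": 0},{"travel": [0,0,0],"yaw": 0},{"travel": [0,0,0],"yaw": 0},{"travel": [0,0,0],"yaw": 0},{"travel": [0,0,0],"yaw": 0},{"travel": [0,0,0],"yaw": 0},{"travel": [0,0,0],"yaw": 0},{"travel": [0,0,0],"yaw": 0}], "fingers": 0}}

```text
time_s: 3.53
eef_pos: [0.4698, -0.3135, 0.0816]
ee_rot: [0.996, 0.084, 0.0, 0.0]
force: [-1.3, -0.5, 6.6]
width: 0.0202
finger_force: 58.3
```

```bash
cat > see.py <<'E'
from h import *
import cv2,sys
def crop(im,x,y,w,h,k):
    c=cv2.resize(im[y:y+h,x:x+w],None,fx=k,fy=k,interpolation=cv2.INTER_CUBIC)
    for i in range(0,w,10): cv2.putText(c,str(x+i),(i*k,8),0,.3,(0,255,255),1)
    for j in range(0,h,10): cv2.putText(c,str(y+j),(0,j*k+3),0,.3,(0,255,255),1)
    return c
def blobs(z=.065):
    for n in ("top","side"):
        c=cam(n); im=c["image"]; hsv=cv2.cvtColor(im,cv2.COLOR_BGR2HSV)
        roi=np.zeros(im.shape[:2],np.uint8)
        if n=="top": roi[190:250,340:400]=255
        else: roi[255:320,300:375]=255
        for nm,lo,hi in [("orange",(8,150,130),(22,255,255)),("green",(45,100,80),(80,255,255))]:
            m=cv2.inRange(hsv,lo,hi)&roi; k=cv2.moments(m,True)
            if k["m00"]: u,v=k["m10"]/k["m00"],k["m01"]/k["m00"]; print(n,nm,k["m00"],round(u,2),round(v,2),atz(c,u,v,z)[:2].round(4))
E
python3 -c "
from see import *
go((.468,-.3165,.078),9.3)
blobs()
"
```

```text
t 3.53 pos [ 0.4698 -0.3135  0.0816] ang 9.66 j [-0.69  0.6   1.65  0.    0.89  0.71] F [-1.3 -0.5  6.6] w 0.0202
travel [-0.23  0.27  0.36] yaw 0.36
top orange 14.0 364.5 227.29 [ 0.5391 -0.2841]
top green 6.0 374.5 220.0 [ 0.5622 -0.3154]
side green 12.0 348.5 288.0 [ 0.5597 -0.3194]
```

Emit:
{"api": "step_arm", "payload": {"motion": [{"travel": [0.4,0.1,0],"yaw": 0},{"travel": [1.2,0.3,0],"yaw": 0},{"travel": [2.0,0.5,0],"yaw": 0},{"travel": [2.8,0.7,0],"yaw": 0},{"travel": [3.6,0.9,0],"yaw": 0},{"travel": [4.1,1.0,0],"yaw": 0},{"travel": [4.1,1.0,0],"yaw": 0},{"travel": [4.1,1.0,0],"yaw": 0}]}}

```text
time_s: 4.3
eef_pos: [0.5126, -0.3166, 0.0817]
ee_rot: [0.996, 0.084, 0.001, 0.0]
force: [1.5, -0.0, 4.9]
width: 0.0208
finger_force: 58.4
```

```bash
python3 -c "
from see import *
go((.468,-.3165,.078),9.3)
t=cam('top')['image'];s=cam('side')['image']
cv2.imwrite('pics/or.png',np.hstack([crop(t,345,185,50,60,8),crop(s,320,245,50,60,8)]))
blobs()
"
```

```text
t 4.3 pos [ 0.5126 -0.3166  0.0817] ang 9.68 j [-0.65  0.64  1.55  0.    0.95  0.75] F [ 1.5 -0.   4.9] w 0.0208
travel [-4.39 -0.76  0.37] yaw 0.38
top orange 9.0 364.89 213.89 [ 0.5808 -0.2863]
top green 2.0 375.0 205.5 [ 0.6076 -0.3183]
side green 9.0 361.33 278.33 [ 0.6043 -0.3213]
```

View pics/or.png

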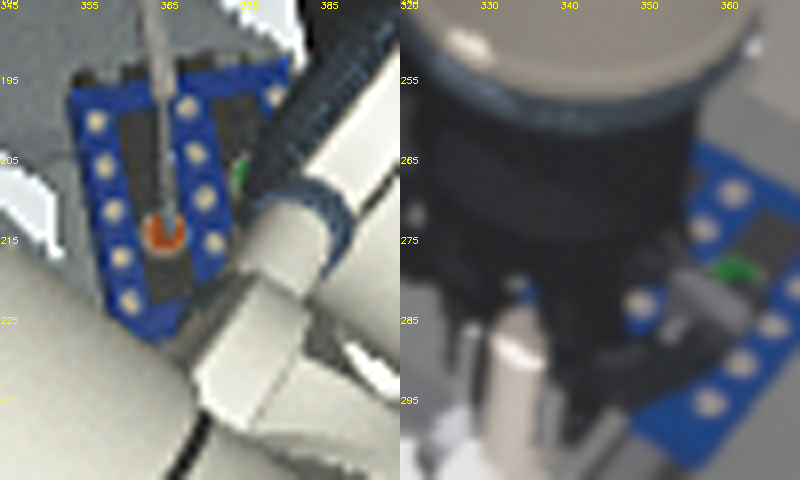

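The top view shows the orange puck centred at about (365.2,213.6), with the needle ending on it near (366,213). The arm hides the puck from the side camera. I'll enlarge the tip to refine this.

```bash
python3 -c "
from see import *
t=np.mean([cam('top')['image'].astype(float) for _ in range(4)],0).astype(np.uint8)
a=cv2.imread('pics/top0.png');b=cv2.imread('pics/side0.png')
cv2.imwrite('pics/tip.png',np.hstack([crop(a,357,200,16,20,16),crop(t,357,200,16,20,16),crop(b,337,261,16,20,16)]))
"
```

```text
(no output)
```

View pics/tip.png

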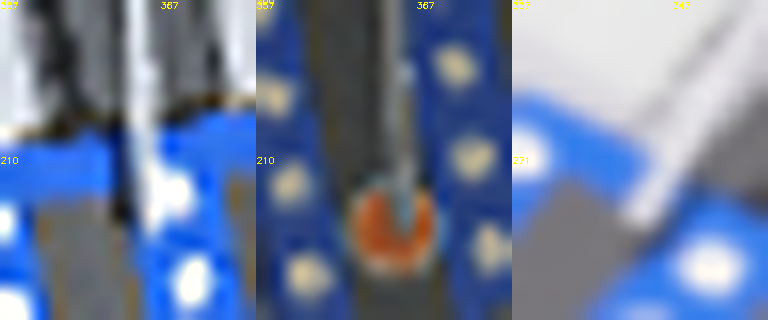

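```bash
python3 -c "
from see import *
T=cam('top');S=cam('side')
print(atz(T,365.8,213.9,.071),atz(S,344.4,274,.071),atz(T,365.1,213.75,.065))
go((.5,-.3,.08),9.3)
"
```

```text
[ 0.57965615 -0.28781472  0.071     ] [ 0.57981029 -0.28704062  0.071     ] [ 0.58123607 -0.28699951  0.065     ]
t 4.8 pos [ 0.5122 -0.3167  0.0817] ang 9.66 j [-0.65  0.64  1.56 -0.    0.95  0.75] F [1.9 0.1 5.8] w 0.0207
travel [-0.93 -1.85  0.17] yaw 0.36
```

Emit:
{"api": "step_arm", "payload": {"motion": [{"travel": [-0.1,0,0],"yaw": 0},{"travel": [-0.1,0,0],"yaw": 0},{"travel": [-0.1,0,0],"yaw": 0},{"travel": [-0.1,0,0],"yaw": 0},{"travel": [-0.1,0,0],"yaw": 0},{"travel": [-0.1,0,0],"yaw": 0},{"travel": [-0.1,0,0],"yaw": 0},{"travel": [-0.1,0,0],"yaw": 0}]}}

```text
time_s: 5.47
eef_pos: [0.5112, -0.3169, 0.0817]
ee_rot: [0.996, 0.084, 0.0, 0.0]
force: [0.9, -0.5, 6.2]
width: 0.0207
finger_force: 58.4
```

Emit:
{"api": "step_arm", "payload": {"motion": [{"travel": [0,0,0],"yaw": 0},{"travel": [0,0,0],"yaw": 0},{"travel": [0,0,0],"yaw": 0},{"travel": [0,0,0],"yaw": 0},{"travel": [0,0,0],"yaw": 0},{"travel": [0,0,0],"yaw": 0},{"travel": [0,0,0],"yaw": 0},{"travel": [0,0,0],"yaw": 0}]}}

```text
time_s: 6.13
eef_pos: [0.5112, -0.3169, 0.0817]
ee_rot: [0.996, 0.084, 0.0, 0.0]
force: [-0.2, -0.1, 5.6]
width: 0.0205
finger_force: 58.4
```

Emit:
{"api": "step_arm", "payload": {"motion": [{"travel": [0,0,0],"yaw": 0},{"travel": [0,0,0],"yaw": 0},{"travel": [0,0,0],"yaw": 0},{"travel": [0,0,0],"yaw": 0},{"travel": [0,0,0],"yaw": 0},{"travel": [0,0,0],"yaw": 0},{"travel": [0,0,0],"yaw": 0},{"travel": [0,0,0],"yaw": 0}]}}

```text
time_s: 6.8
eef_pos: [0.5111, -0.3169, 0.0817]
ee_rot: [0.996, 0.084, 0.0, 0.0]
force: [-0.1, -1.4, 5.9]
width: 0.0208
finger_force: 58.4
```

```bash
python3 -c "
from see import *
go((.5,-.3,.08),9.3)
def c(p,b):
  import cv2
from see import *
for n in ('top','side'):
  im=cv2.imread(f'pics/{n}0.png'); c=cam(n)
  hsv=cv2.cvtColor(im,cv2.COLOR_BGR2HSV); roi=np.zeros(im.shape[:2],np.uint8)
  if n=='top': roi[205:245,350:390]=255
  else: roi[265:315,315:370]=255
  for nm,lo,hi in [('orange',(5,110,130),(22,255,255)),('green',(45,100,80),(80,255,255))]:
    m=cv2.moments(cv2.inRange(hsv,lo,hi)&roi,True); u,v=m['m10']/m['m00'],m['m01']/m['m00']; print(n,nm,m['m00'],round(u,2),round(v,2),atz(c,u,v,.065)[:2].round(4))
"
```

```text
t 6.8 pos [ 0.5111 -0.3169  0.0817] ang 9.66 j [-0.65  0.64  1.56 -0.    0.95  0.75] F [-0.1 -1.4  5.9] w 0.0208
travel [-0.82 -1.85  0.17] yaw 0.36
top orange 16.0 364.5 227.0 [ 0.54   -0.2841]
top green 15.0 375.53 220.13 [ 0.5619 -0.3186]
side orange 20.0 332.1 284.7 [ 0.5376 -0.286 ]
side green 17.0 348.88 288.41 [ 0.5595 -0.3208]
```

The pause at orange lasted 1.9 s, and the puck is within about 1 mm of the needle. Next I'll move to green.

Emit:
{"api": "step_arm", "payload": {"motion": [{"travel": [-0.2,-0.4,0],"yaw": 0},{"travel": [-0.5,-1.2,0],"yaw": 0},{"travel": [-0.8,-2.0,0],"yaw": 0},{"travel": [-1.2,-2.8,0],"yaw": 0},{"travel": [-1.5,-3.5,0],"yaw": 0},{"travel": [-1.6,-3.8,0],"yaw": 0},{"travel": [-1.6,-3.8,0],"yaw": 0},{"travel": [-1.6,-3.8,0],"yaw": 0}]}}

```text
time_s: 7.57
eef_pos: [0.4883, -0.2812, 0.0817]
ee_rot: [0.996, 0.084, -0.0, -0.0]
force: [-0.9, 1.6, 9.5]
width: 0.0205
finger_force: 59.2
```

Emit:
{"api": "step_arm", "payload": {"motion": [{"travel": [0,0,0],"yaw": 0},{"travel": [0,0,0],"yaw": 0},{"travel": [0,0,0],"yaw": 0},{"travel": [0,0,0],"yaw": 0},{"travel": [0,0,0],"yaw": 0},{"travel": [0,0,0],"yaw": 0},{"travel": [0,0,0],"yaw": 0},{"travel": [0,0,0],"yaw": 0}], "fingers": 1}}

```text
time_s: 8.23
eef_pos: [0.4886, -0.2817, 0.0812]
ee_rot: [0.996, 0.084, -0.0, -0.0]
force: [-0.2, 0.6, -0.4]
width: 0.0855
finger_force: 0.0
```

Emit:
{"api": "step_arm", "payload": {"motion": [{"travel": [0,0,-1],"yaw": 0},{"travel": [0,0,-4],"yaw": 0},{"travel": [0,0,-8],"yaw": 0},{"travel": [0,0,-12],"yaw": 0},{"travel": [0,4,-15],"yaw": 0},{"travel": [-5,8,-15],"yaw": 0},{"travel": [-9,11,-15],"yaw": 0},{"travel": [-9,11,-15],"yaw": 0}]}}

```text
time_s: 8.9
eef_pos: [0.4172, -0.407, 0.2328]
ee_rot: [0.996, 0.084, 0.0, 0.001]
force: [0.2, -0.9, -0.9]
width: 0.0853
finger_force: 0.0
```

```bash
python3 -c "
from see import *
go((.5,-.3,.08),9.3)
m=lambda n:np.mean([cam(n)['image'].astype(float) for _ in range(3)],0).astype(np.uint8)
t=m('top');s=m('side')
cv2.imwrite('pics/gr.png',np.hstack([crop(t,350,195,32,36,12),crop(s,328,257,32,36,12)]))
blobs()
"
```

```text
t 8.9 pos [ 0.4172 -0.407   0.2328] ang 9.69 j [-0.88  0.43  1.45 -0.    1.26  0.53] F [ 0.2 -0.9 -0.9] w 0.0853
travel [ 9.96 -9.18 15.27] yaw 0.39
top orange 16.0 353.94 221.25 [ 0.5573 -0.2521]
top green 12.0 364.75 214.33 [ 0.5794 -0.2859]
```

View pics/gr.png

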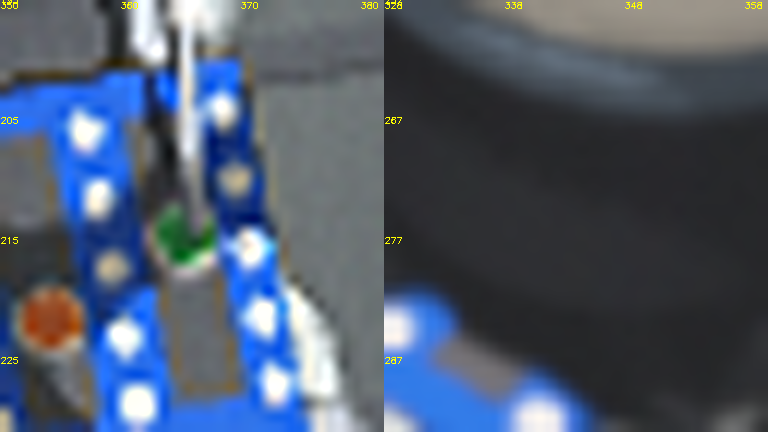

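The top view puts the green puck centre at (364.8,214.1). The tip is at (365.8,213.9), so the puck may be 1–2 mm too far towards +y. The arm hides the side view, so I'll move clear towards the lamp and check from there.

```bash
python3 -c "
from see import *
go((.506,.2255,.233),0)"
```

```text
t 9.3 pos [ 0.4191 -0.4044  0.2315] ang 9.74 j [-0.87  0.43  1.45  0.    1.25  0.53] F [ 0.2 -0.7  0. ] w 0.0856
travel [ 19.22 -60.61  -0.15] yaw 9.74
```

Emit:
{"api": "step_arm", "payload": {"motion": [{"travel": [19.2,-60.6,0],"yaw": 9.7},{"travel": [19.2,-60.6,0],"yaw": 9.7},{"travel": [19.2,-60.6,0],"yaw": 9.7},{"travel": [19.2,-60.6,0],"yaw": 9.7},{"travel": [19.2,-60.6,0],"yaw": 9.7},{"travel": [19.2,-60.6,0],"yaw": 9.7},{"travel": [19.2,-60.6,0],"yaw": 9.7},{"travel": [19.2,-60.6,0],"yaw": 9.7}]}}

```text
time_s: 9.97
eef_pos: [0.4641, -0.0735, 0.2315]
ee_rot: [1.0, 0.0, 0.0, 0.0]
force: [1.4, -0.6, 0.4]
width: 0.0855
finger_force: 0.0
```

```bash
python3 -c "
from see import *
go((.506,.2255,.233),0)
m=lambda n:np.mean([cam(n)['image'].astype(float) for _ in range(3)],0).astype(np.uint8)
t=m('top');s=m('side')
cv2.imwrite('pics/gr2.png',np.hstack([crop(t,350,195,32,36,12),crop(s,328,257,32,36,12)]))
blobs()
"
```

```text
t 9.97 pos [ 0.4641 -0.0735  0.2315] ang 0.03 j [-0.28  0.28  1.71  0.    1.15  1.29] F [ 1.4 -0.6  0.4] w 0.0855
travel [  4.21 -29.9   -0.15] yaw 0.03
top green 12.0 364.75 214.5 [ 0.5789 -0.2859]
side orange 13.0 327.62 272.62 [ 0.556  -0.2533]
side green 14.0 343.93 276.07 [ 0.578  -0.2878]
```

View pics/gr2.png

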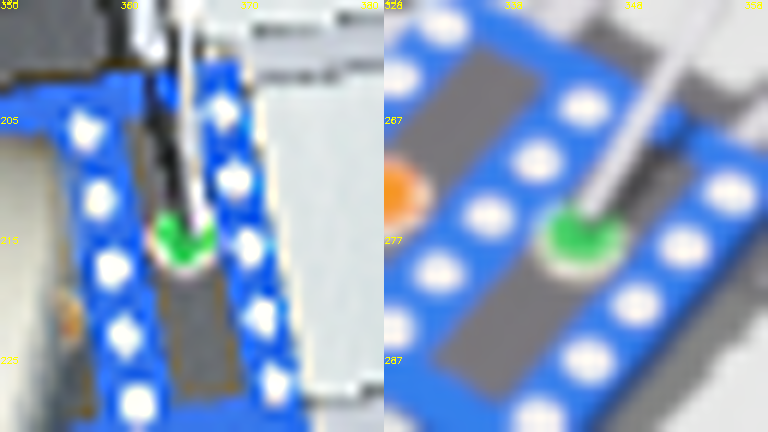

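```bash
python3 -c "
from see import *
T=cam('top');S=cam('side')
for c,g,t in((T,(364.8,214.2),(365.8,213.9)),(S,(343.85,275.8),(344.45,274.5))):
  print(atz(c,*g,.065)-atz(c,*t,.071))
"
```

```text
[ 0.00015842  0.00177559 -0.006     ]
[-0.00032866  0.00101601 -0.006     ]
```

The green puck is within about 1.4 mm of the needle in both views, out of 18 mm across, so I'll accept it. Next is the knob.

Emit:
{"api": "step_arm", "payload": {"motion": [{"travel": [4.2,-29.9,0],"yaw": 0},{"travel": [4.2,-29.9,0],"yaw": 0},{"travel": [4.2,-29.9,0],"yaw": 0},{"travel": [4.2,-29.9,0],"yaw": 0},{"travel": [4.2,-29.9,0],"yaw": 0},{"travel": [4.2,-29.9,0],"yaw": 0},{"travel": [4.2,-29.9,0],"yaw": 0},{"travel": [4.2,-29.9,0],"yaw": 0}]}}

```text
time_s: 11.13
eef_pos: [0.5071, 0.227, 0.2312]
ee_rot: [1.0, 0.0, 0.0, -0.001]
force: [-0.8, -0.5, 0.2]
width: 0.0854
finger_force: 0.0
```

Emit:
{"api": "step_arm", "payload": {"motion": [{"travel": [0,0,0],"yaw": 0},{"travel": [0,0,0],"yaw": 0},{"travel": [0,0,0],"yaw": 0},{"travel": [0,0,0],"yaw": 0},{"travel": [0,0,0],"yaw": 0},{"travel": [0,0,0],"yaw": 0},{"travel": [0,0,0],"yaw": 0},{"travel": [0,0,0],"yaw": 0}]}}

```text
time_s: 11.8
eef_pos: [0.5064, 0.2224, 0.2314]
ee_rot: [1.0, -0.001, 0.0, -0.0]
force: [-0.3, 0.1, 0.2]
width: 0.0852
finger_force: 0.0
```

```bash
python3 -c "
from see import *
go((.506,.2255,.081),0)"
```

```text
t 11.8 pos [0.5064 0.2224 0.2314] ang -0.07 j [0.31 0.39 1.52 0.   1.22 1.88] F [-0.3  0.1  0.2] w 0.0852
travel [-0.04 -0.31 15.04] yaw -0.07
```

Emit:
{"api": "step_arm", "payload": {"motion": [{"travel": [0,-0.3,3],"yaw": 0},{"travel": [0,-0.3,6.5],"yaw": 0},{"travel": [0,-0.3,10],"yaw": 0},{"travel": [0,-0.3,12.5],"yaw": 0},{"travel": [0,-0.3,14],"yaw": 0},{"travel": [0,-0.3,15],"yaw": 0},{"travel": [0,-0.3,15],"yaw": 0},{"travel": [0,-0.3,15],"yaw": 0}]}}

```text
time_s: 12.47
eef_pos: [0.5066, 0.2257, 0.0816]
ee_rot: [1.0, -0.0, -0.0, 0.0]
force: [0.0, -0.3, 0.5]
width: 0.0852
finger_force: 0.0
```

Emit:
{"api": "step_arm", "payload": {"motion": [{"travel": [0,0,0],"yaw": 0},{"travel": [0,0,0],"yaw": 0},{"travel": [0,0,0],"yaw": 0},{"travel": [0,0,0],"yaw": 0},{"travel": [0,0,0],"yaw": 0},{"travel": [0,0,0],"yaw": 0},{"travel": [0,0,0],"yaw": 0},{"travel": [0,0,0],"yaw": 0}], "fingers": 0}}

```text
time_s: 13.13
eef_pos: [0.5068, 0.2289, 0.0824]
ee_rot: [1.0, -0.0, 0.001, -0.002]
force: [-7.3, 32.7, 11.9]
width: 0.0223
finger_force: 58.9
```

```bash
python3 -c "
from see import *
go((.506,.2255,.081),0)"
```

```text
t 13.13 pos [0.5068 0.2289 0.0824] ang -0.06 j [0.31 0.59 1.67 0.01 0.88 1.88] F [-7.3 32.7 11.9] w 0.0223
travel [-0.08  0.34  0.14] yaw -0.06
```

Emit:
{"api": "step_arm", "payload": {"motion": [{"travel": [0,-0.2,0],"yaw": 0},{"travel": [0,-0.4,0],"yaw": 0},{"travel": [-0.5,-0.4,0],"yaw": 0},{"travel": [-1.0,-0.4,0],"yaw": 0},{"travel": [-1.5,-0.4,0],"yaw": 0},{"travel": [-2.0,-0.4,0],"yaw": 0},{"travel": [-2.0,-0.4,0],"yaw": 0},{"travel": [-2.0,-0.4,0],"yaw": 0}]}}

```text
time_s: 13.8
eef_pos: [0.488, 0.2293, 0.0824]
ee_rot: [1.0, -0.0, 0.002, 0.0]
force: [6.7, -9.7, 11.2]
width: 0.0216
finger_force: 59.5
```

Emit:
{"api": "step_arm", "payload": {"motion": [{"travel": [-0.6,0.1,0],"yaw": 0},{"travel": [-1.3,0.1,0],"yaw": 0},{"travel": [-2.0,0.1,0],"yaw": 0},{"travel": [-2.7,0.1,0],"yaw": 0},{"travel": [-3.4,0.1,0],"yaw": 0},{"travel": [-4.1,0.1,0],"yaw": 0},{"travel": [-4.6,0.1,0],"yaw": 0},{"travel": [-4.6,0.1,0],"yaw": 0}]}}

```text
time_s: 14.47
eef_pos: [0.4425, 0.2293, 0.0825]
ee_rot: [1.0, -0.0, 0.003, -0.001]
force: [11.6, -3.8, 3.8]
width: 0.0221
finger_force: 59.1
```

```bash
python3 -c "
from see import *
go((.44,.2295,.082),0)
m=lambda n:np.mean([cam(n)['image'].astype(float) for _ in range(3)],0).astype(np.uint8)
t=m('top');s=m('side')
cv2.imwrite('pics/pt.png',np.hstack([crop(t,165,205,40,50,10),crop(s,170,150,40,50,10)]))
"
```

```text
t 14.47 pos [0.4425 0.2293 0.0825] ang -0.01 j [ 0.36  0.53  1.82 -0.    0.79  1.93] F [11.6 -3.8  3.8] w 0.0221
travel [-0.25 -0.02  0.04] yaw -0.01
```

View pics/pt.png

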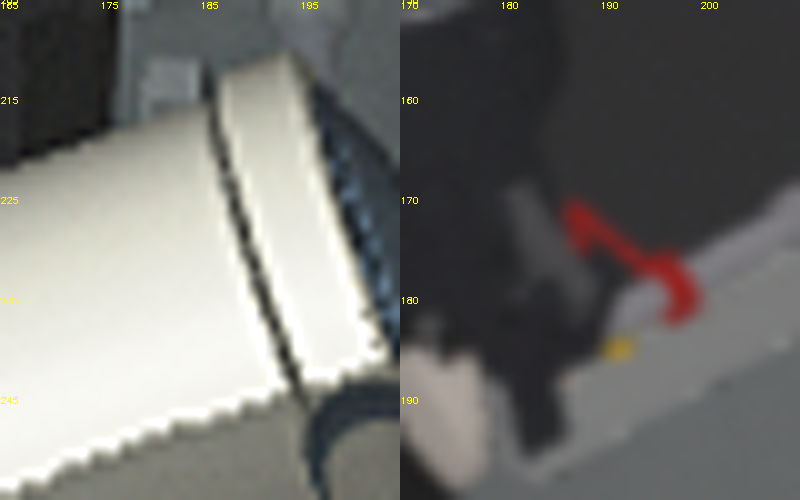

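The arm hides the top view. From the side, the clip's edge shows at (191,184.5) and the pointer's apex at (187.5,170.5), but a finger hides the pointer tip. I'll work it out numerically from the red and yellow pixels, before and after the pull.

Run:
```python
from see import *
T=cam("top");S=cam("side")
t0=cv2.imread("pics/top0.png");s0=cv2.imread("pics/side0.png");s1=S["image"]
def m(im,lo,hi,x0,x1,y0,y1):
    h=cv2.cvtColor(im,cv2.COLOR_BGR2HSV); k=cv2.inRange(h,lo,hi)
    if lo[0]==0: k|=cv2.inRange(h,(168,lo[1],lo[2]),(180,255,255))
    vs,us=np.nonzero(k[y0:y1,x0:x1]); return us+x0,vs+y0
red=((0,120,80),(8,255,255)); yel=((20,120,100),(35,255,255))
for n,im,c,box in [("top0",t0,T,(170,205,205,250)),("side0",s0,S,(180,225,150,200)),("side1",s1,S,(180,215,160,200))]:
    for nm,r in(("red",red),("yel",yel)):
        u,v=m(im,*r,*box)
        print(n,nm,len(u),"mean",u.mean().round(2),v.mean().round(2),"u",u.min(),u.max(),"v",v.min(),v.max(),"@.054",atz(c,u.mean(),v.mean(),.054)[:2].round(4))
        if nm=="red":
            print([(int(a),round(v[u==a].mean(),1),int((u==a).sum())) for a in np.unique(u)])
for x,y,z in [(.5655,.2275,.1),(.5655,.2785,.1),(.5655,.2785,.065)]:
    print((x,y,z),"top",proj(T,(x,y,z)).round(1),"side0",proj(S,(x,y,z)).round(1),"side1",proj(S,(x-.0643,y,z)).round(1))
# region of top around pointer, for edges: yellow rows
u,v=m(t0,*yel,170,205,205,250); print(sorted(zip(v.tolist(),u.tolist())))
```

```text
top0 red 34 mean 189.44 213.91 u 178 198 v 213 215 @.054 [0.574  0.2523]
[(178, np.float64(214.0), 1), (179, np.float64(214.5), 2), (180, np.float64(214.5), 2), (181, np.float64(213.5), 2), (182, np.float64(214.0), 1), (183, np.float64(214.0), 1), (184, np.float64(214.0), 1), (185, np.float64(214.0), 1), (186, np.float64(214.0), 1), (187, np.float64(214.0), 1), (188, np.float64(214.0), 1), (189, np.float64(214.0), 1), (190, np.float64(214.0), 1), (191, np.float64(214.0), 1), (192, np.float64(213.5), 2), (193, np.float64(214.0), 3), (194, np.float64(213.5), 2), (195, np.float64(213.5), 2), (196, np.float64(213.5), 2), (197, np.float64(214.0), 3), (198, np.float64(214.0), 3)]
top0 yel 26 mean 180.15 237.04 u 176 184 v 236 238 @.054 [0.502  0.2771]
side0 red 66 mean 208.83 165.47 u 203 217 v 160 171 @.054 [0.5903 0.2968]
[(203, np.float64(161.0), 1), (204, np.float64(163.5), 8), (205, np.float64(165.0), 11), (206, np.float64(165.0), 9), (207, np.float64(163.0), 3), (208, np.float64(164.0), 3), (209, np.float64(164.5), 4), (210, np.float64(165.5), 4), (211, np.float64(166.0), 3), (212, n
[... 648 characters left out ...]
64(178.0), 7), (198, np.float64(179.0), 5), (199, np.float64(179.5), 2)]
side1 yel 3 mean 191.33 184.33 u 191 192 v 184 185 @.054 [0.4989 0.2609]
(0.5655, 0.2275, 0.1) top [195.3 214. ] side0 [214.  168.3] side1 [196.3 178. ]
(0.5655, 0.2785, 0.1) top [178.  213.7] side0 [204.  160.3] side1 [186.4 169.7]
(0.5655, 0.2785, 0.065) top [180.1 215.8] side0 [205.4 169. ] side1 [188.1 178.4]
[(236, 177), (236, 178), (236, 179), (236, 180), (236, 181), (236, 182), (236, 183), (236, 184), (237, 176), (237, 177), (237, 178), (237, 179), (237, 180), (237, 181), (237, 182), (237, 183), (237, 184), (238, 176), (238, 177), (238, 178), (238, 179), (238, 180), (238, 181), (238, 182), (238, 183), (238, 184)]
```

```bash
python3 -c "
from see import *
a=cv2.imread('pics/top0.png');b=cv2.imread('pics/side0.png')
cv2.imwrite('pics/z.png',np.hstack([crop(a,172,206,20,36,16),crop(b,180,155,28,36,16)]))"
```

```text
(no output)
```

View pics/z.png

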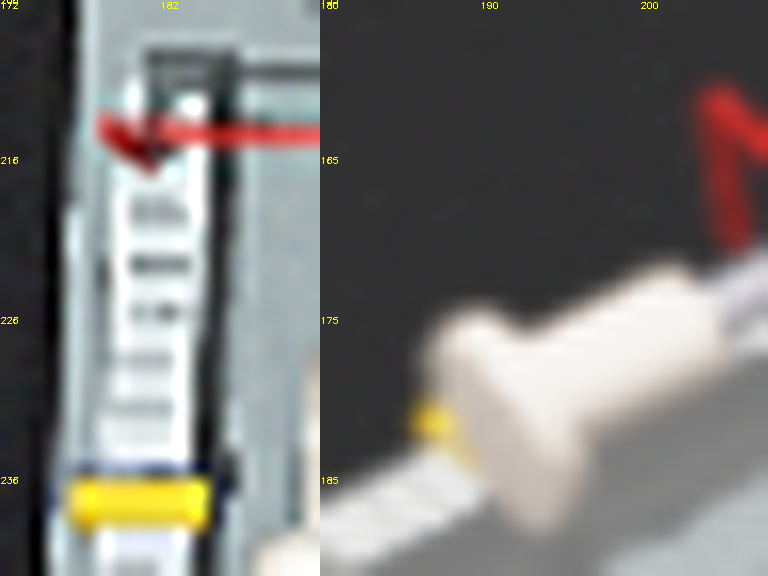

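The enlarged pictures taken at rest put the pointer tip at top (181,215.8), which is x≈0.565. The clip centre is at (180.7,236.95), which is x≈0.5025. The pull needed is therefore about 63 mm, against the present 64.3 mm, so I'll ease it back 1 mm.

Emit:
{"api": "step_arm", "payload": {"motion": [{"travel": [0.1,0,0],"yaw": 0},{"travel": [0.1,0,0],"yaw": 0},{"travel": [0.1,0,0],"yaw": 0},{"travel": [0.1,0,0],"yaw": 0},{"travel": [0.1,0,0],"yaw": 0},{"travel": [0.1,0,0],"yaw": 0},{"travel": [0.1,0,0],"yaw": 0},{"travel": [0.1,0,0],"yaw": 0}]}}

```text
time_s: 15.53
eef_pos: [0.4446, 0.2293, 0.0825]
ee_rot: [1.0, -0.0, 0.003, -0.001]
force: [12.7, -4.0, 5.1]
width: 0.0223
finger_force: 59.1
```

Emit:
{"api": "step_arm", "payload": {"motion": [{"travel": [0,0,0],"yaw": 0},{"travel": [0,0,0],"yaw": 0},{"travel": [0,0,0],"yaw": 0},{"travel": [0,0,0],"yaw": 0},{"travel": [0,0,0],"yaw": 0},{"travel": [0,0,0],"yaw": 0},{"travel": [0,0,0],"yaw": 0},{"travel": [0,0,0],"yaw": 0}]}}

```text
time_s: 16.2
eef_pos: [0.4446, 0.2293, 0.0825]
ee_rot: [1.0, -0.0, 0.003, -0.001]
force: [12.0, -3.2, 6.1]
width: 0.0223
finger_force: 59.1
```

Emit:
{"api": "step_arm", "payload": {"motion": [{"travel": [-0.07,0,0],"yaw": 0},{"travel": [-0.07,0,0],"yaw": 0},{"travel": [-0.07,0,0],"yaw": 0},{"travel": [-0.07,0,0],"yaw": 0},{"travel": [-0.07,0,0],"yaw": 0},{"travel": [-0.07,0,0],"yaw": 0},{"travel": [-0.07,0,0],"yaw": 0},{"travel": [-0.07,0,0],"yaw": 0}]}}

```text
time_s: 16.87
eef_pos: [0.4438, 0.2293, 0.0825]
ee_rot: [1.0, -0.0, 0.003, -0.001]
force: [12.3, -2.4, 6.4]
width: 0.0224
finger_force: 59.1
```

```bash
python3 -c "
from see import *
go((.4438,.2293,.0825),0); blobs()
from cell import sign_off
print(sign_off())"
```

```text
t 16.87 pos [0.4438 0.2293 0.0825] ang -0.02 j [ 0.36  0.53  1.82 -0.    0.79  1.93] F [12.3 -2.4  6.4] w 0.0224
travel [ 0. -0. -0.] yaw -0.02
top orange 16.0 353.81 221.31 [ 0.5571 -0.2517]
top green 12.0 364.75 214.5 [ 0.5789 -0.2859]
side orange 13.0 327.62 272.62 [ 0.556  -0.2533]
side green 14.0 343.93 276.07 [ 0.578  -0.2878]
the job is handed in; nothing more can be done
None
```

The job is handed in at about 17 s: orange puck paused under the needle for 1.9 s, green puck left about 1.4 mm off centre, and the knob still gripped with the pointer level with the clip to about 1 mm by calculation, since the arm and a finger hid the pointer tip from both cameras.

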